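# Stand the oiled plate in the drying rack

### The job

The oiled wooden plate leaning on the drip tray has drained. Pick it up and stand it upright in the middle slot of the dowel drying rack, with an empty slot on either side for air: lower it until it rests fully down on both rails, never letting it drop, and let go. Leave the two plates already in the rack, the oil jar and the bowl where they are.

Things in the scene. Friction and masses are not known exactly. Their poses are not given: they have to be found in the camera images.
- plate_center (a point): Centre of the reddish-brown wooden plate on the drip tray, a disc 170 mm wide, 20 mm thick, 0.2 to 0.45 kg, loose. Its x axis is the disc's axis (out of the dished side); y, z lie in its plane. At the start it leans about 30 degrees from vertical, top towards the robot, foot against the tray's far lip, lower face on the rail 80 mm up from its foot; its upper half is free on both faces.
- drip_stand: Fixed steel drip tray with a leaning rail; origin on the bench under it. x points from the robot's side to the plate's foot. Tray x -85 to 74 mm, y +-130 mm, lip 20 mm high, floor 4 mm thick. Round wooden rail, 16 mm thick, along y at x = 5 mm, 69 mm above the bench, on posts 81 mm high at y = +-115 mm.
- rack: Fixed wooden rack, origin on the bench under its middle. Two rails along x: 235 mm long, 26 mm wide, at y = +-55 mm, tops 25 mm up. Each has six round-topped dowels, 12 mm thick, tops 100 mm up, at x = +-19.5, +-58.5, +-97.5 mm: five slots 27 mm wide. A plate stands in a slot, axis along x, rim on both rails. First and fifth slots (x = +-78 mm) hold a plate each; the others are empty.
- middle_slot (a point): Middle (third) slot of the rack: the point where the centre of the 170 mm plate lies when it stands fully down in that slot, 99 mm above the bench. Axes as the rack's: x across the slot (the standing plate's axis), y along the slot, z up.
- rack_plate_a_center (a point): Centre of a pale loose plate, 156 mm diameter, 20 mm thick, standing in an end slot of the rack (top 169 mm above the bench); x is its axis. Leave it.
- rack_plate_b_center (a point): Centre of a dark brown loose plate, 164 mm diameter, 20 mm thick, standing in the other end slot of the rack (top 178 mm above the bench); x is its axis. Leave it.
- oil_jar: Closed amber jar of oil with a steel lid, 68 mm diameter, 115 mm tall, origin under its base. Leave it.
- bowl: Turned wooden bowl, 150 mm across, 60 mm tall, origin under its base, at the left of the bench. Leave it.
There are look-alikes about, which are no part of the job. What is shaped like the part that bears plate_center but turquoise is not meant.

How it is judged:
At the end, for the whole second after the job is handed in: The plate stands at rest and released in the rack's middle slot: its centre within 10 mm across and along the slot and 6 mm in height of the seated place, its axis within 0.15 rad of the rack's; both rack plates within 20 mm, jar and bowl within 30 mm of their start (x of plate_center in the frame of middle_slot between -0.01 and 0.01 m and y of plate_center in the frame of middle_slot between -0.01 and 0.01 m and z of plate_center in the frame of middle_slot between -0.006 and 0.006 m and angle between the x axis of plate_center and the x axis of middle_slot, either way round below 0.15 rad and linear speed of plate below 0.02 m/s and angular speed of plate below 0.15 rad/s and distance of each of rack_plate_a_center, rack_plate_b_center from where it was at the start of the episode below 0.02 m and distance of each of oil_jar, bowl from where it was at the start of the episode below 0.03 m); the robot touches nothing.
It fails at once if the plate is dropped or knocked down (it falls faster than 0.5 m/s with no finger on it, about 13 mm of free fall) (linear speed of plate above 0.5 m/s and contact force between the fingers and plate below 0.2 N).
It fails at once if a plate already in the rack is shifted by more than 20 mm (distance of any of rack_plate_a_center, rack_plate_b_center from where it was at the start of the episode above 0.02 m).
It fails at once if the oil jar or the bowl is shifted by more than 30 mm (distance of any of oil_jar, bowl from where it was at the start of the episode above 0.03 m).
It also fails if it takes over 51 s, if anything falls off the work surface, if the arm or the gripper's body presses on something with over 40 N, if the wrist force passes 120 N, or if a joint passes its speed limit or range.

### The arm

A 6-joint arm with a two-finger parallel gripper is mounted at the origin on the work surface. World frame = base frame: x ahead of the robot, y to its left, z up, the work surface at z = 0. Lengths are in m, angles in rad, forces in N, time in s.
With the tool pointing down it reaches from about 0.225 to 0.875 m from the base axis. Payload 3.4 kg.
Tool frame: the origin (TCP) lies between the finger pads; the fingertips stand 8 mm ahead of it and the grasp point (between the pads) lies 11 mm behind it; z points along the fingers, y is the line along which they close (so a half turn about z gives the same grasp; the last joint's range is limited). The gripper opens to 85 mm and grips with 20 to 120 N. Pads are 22 mm wide; open, the fingers measure 114 mm over their backs; the gripper's body (76 mm by 85 mm) begins 54 mm behind the grasp point. The pads swing forward as they close: fully open they stand 13 mm farther back than shut.
Start: joints at [-1.394, 0.276, 1.505, -0, 1.361, -0.121], TCP at [0.169, -0.55, 0.239] pointing down, gripper open.
Joint ranges: [-2.89, 2.89], [-0.75, 2.08], [0.22, 2.7], [-1.18, 4.32], [0.11, 2.71], [-2.7, 2.7]. Speed limits (rad/s): [2.57, 2.57, 3.14, 3.14, 3.14, 3.14].

### API

Orientations are given as a unit quaternion [w, x, y, z].
In Python, from rig import manip gives the robot as it stands.
- The arm moves only by the tool move_arm, never from a script. Its argument "deltas" is a list that holds one entry, the list of rows, each a list of 5 numbers: the shift along the tool's x, y, z normalised to -1 to 1, where 1 is 80 cm, then the turn about the tool's z normalised to -1 to 1, where 1 is 120 degrees, then the closure, from -1 (fully open) to 1 (shut). In form: [[[tx, ty, tz, twist, grip], ...]]. A call has 1 to 12 rows; each row is the pose to reach, as a shift and turn from the pose commanded when the call began, along the tool's axes at that moment; what a row does not reach only later rows make up. A row lasts 1/10 s, in which the tool goes at most 50 mm and 8.59 degrees, less where a joint would pass 70% of its speed; a pose out of reach is approached as far as the arm can. A call with a number of a shift or a turn outside -1 to 1 is refused whole. A call with a gripper value outside its range is refused whole. The fingers move at their own pace and stop on an object; "squeeze" is the grip in N (left out, the last holds). Time passes only in rows, so rows that repeat a pose let the fingers close. It gives the time, the measured TCP pose, the force, the opening and the grip force at its end, in the units of the state.
- manip.get_state(): the state, without advancing time (a new reading comes with each control period).
- manip.get_image(name): name is "scene" or "top" or "wrist"; returns the picture (384x512x3 uint8, red, green, blue); there is no depth.
- manip.camera_params(name): a dict with "fx", "fy", "cx", "cy" (pixels), "dist" ([k1, k2, p1, p2, k3] as OpenCV has them; the pictures are not rectified), "R" (3x3) and "t" (3): a world point X has camera coordinates R X + t; the wrist camera has in their place "tool_from_camera" (4x4, takes a point from camera to tool coordinates, whose origin is the TCP and whose axes are the flange's). Camera axes: x right, y down, z forward; pixel columns grow to the right and rows downward; lengths in m; the calibration is good to about 2 mm. A picture is of the moment at which its call begins: read the wrist's pose just before it. camera_params takes no time and is no camera call.
- manip.sign_off(): hands the job in; it is judged then, once.
The state is a dict: "clock": time; "qpos": joint angles; "qd": joint speeds; "effort": joint torques, N m; "position": TCP position; "ee_rot": TCP orientation; "contact_force": force on the tool from outside, world axes, zero at the start; "moment": the same for the moment, N m; "width": finger opening in m; "gripper_force": force on a finger pad.
Only numpy, scipy, OpenCV 4.12 (cv2) and the standard library are available. Lean on these libraries where they do the work, as an engineer would, in place of code of your own. Each camera call takes 0.05 s, during which the arm holds its last target. There are 200 camera calls.

## Working session

There is one attempt and no reset: what is moved stays moved. The work goes in short steps, Python scripts to look and compute and a tool call to move; the robot and the scene stay as the last step left them, time stands still between calls to the robot, and variables do not carry over. Pictures are saved under pics/ and viewed, at most 10 in all, crops included, and the job is handed in when it is done.

Besides the shell and the picture viewer there is one more tool, called after "Call:" by a JSON object that holds its "api" and its "payload", one argument or row to a line. move_arm: Moves the arm, as the interface text tells. Scaled input: -1 to 1 covers 80 cm each way for a shift and 120 degrees each way for a turn. Its arguments: {"type":"object","properties":{"deltas":{"type":"array","items":{"type":"array","items":{"type":"array","items":{"type":"number","minimum":-1,"maximum":1}}}},"squeeze":{"type":"number"}},"required":["deltas"]}

```bash
mkdir -p pics; python3 - <<'E'
from rig import manip
import cv2,json,numpy as np
s=manip.get_state();print(s['clock'],s['position'],s['ee_rot'],s['width'])
for n in("scene","top"):
    im=manip.get_image(n);cv2.imwrite(f"pics/{n}0.png",im[...,::-1])
    p=manip.camera_params(n);print(n,{k:np.round(v,4).tolist() for k,v in p.items()})
print({k:np.round(v,4).tolist() for k,v in manip.camera_params("wrist").items()})
a=cv2.imread("pics/scene0.png");b=cv2.imread("pics/top0.png")
E
```

```text
0.0 [ 0.16864005 -0.54917231  0.23845042] [-9.02148588e-04  9.88929795e-01  1.48381420e-01 -2.69242132e-05] 0.08537955847330637
scene {'fx': 371.6922, 'fy': 371.6922, 'cx': 263.7797, 'cy': 189.0867, 'dist': [-0.1245, 0.0, 0.0, 0.0, 0.0], 'R': [[0.2108, 0.9775, -0.009], [0.6534, -0.1477, -0.7424], [-0.7271, 0.1506, -0.6698]], 't': [-0.2244, -0.3059, 1.6262]}
top {'fx': 403.1817, 'fy': 403.1817, 'cx': 257.9353, 'cy': 194.5898, 'dist': [-0.0759, 0.0, 0.0, 0.0, 0.0], 'R': [[0.009, -0.9999, 0.0086], [-0.994, -0.0099, -0.1088], [0.1089, -0.0075, -0.994]], 't': [0.0964, 0.5795, 1.2298]}
{'fx': 283.3908, 'fy': 283.3908, 'cx': 257.8587, 'cy': 191.2955, 'dist': [-0.0483, 0.0, 0.0, 0.0, 0.0], 'tool_from_camera': [[0.0013, -0.9466, -0.3224, 0.0831], [1.0, 0.0013, 0.0003, 0.0012], [0.0001, -0.3224, 0.9466, -0.1348], [0.0, 0.0, 0.0, 1.0]]}
```

View pics/scene0.png

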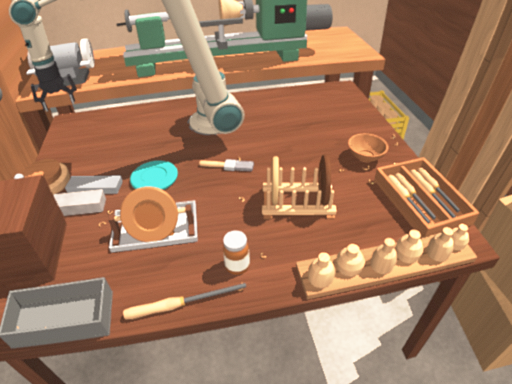

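View pics/top0.png

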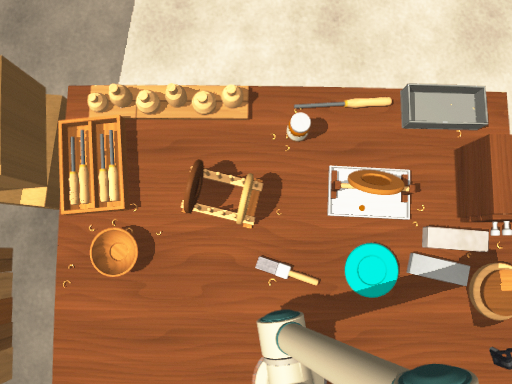

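The candidates for the plate are:
- the reddish-brown disc leaning on the white tray, at top (377,182) and scene (149,215)
- the turquoise disc lying flat, at top (371,270)
- the pale and dark plates in the rack, at top (247,198) and (195,187)

The leaning reddish-brown one fits the description. The rack is at top (222,195).

```bash
cat > h.py <<'E'
from rig import manip
import cv2,numpy as np
from scipy.spatial.transform import Rotation as Ro
def rot(s): w,x,y,z=s['ee_rot']; return Ro.from_quat([x,y,z,w]).as_matrix()
def cam(n,s=None):
    p=manip.camera_params(n);K=np.array([[p['fx'],0,p['cx']],[0,p['fy'],p['cy']],[0,0,1]]);d=np.array(p['dist'],float)
    if n=='wrist':
        T=np.eye(4);T[:3,:3]=rot(s);T[:3,3]=s['position'];M=np.linalg.inv(T@np.array(p['tool_from_camera']));R,t=M[:3,:3],M[:3,3]
    else:R,t=np.array(p['R']),np.array(p['t'])
    return K,d,R,t
def ray(c,uv):
    K,d,R,t=c;q=cv2.undistortPoints(np.array(uv,float).reshape(-1,1,2),K,d)[:,0]
    return -R.T@t,np.c_[q,np.ones(len(q))]@R
def onz(c,uv,z):
    o,v=ray(c,uv);return o+v*((z-o[2])/v[:,2])[:,None]
def proj(c,X):
    K,d,R,t=c;return cv2.projectPoints(np.array(X,float).reshape(-1,1,3),cv2.Rodrigues(R)[0],t,K,d)[0][:,0]
E
python3 - <<'E'
from h import *
c=cam('top');np.set_printoptions(precision=3,suppress=True)
print('tray lip',onz(c,[(331,166),(410,170),(410,219),(329,217)],.02))
im=cv2.imread('pics/top0.png')
hsv=cv2.cvtColor(im,cv2.COLOR_BGR2HSV)
crop=lambda a,x0,x1,y0,y1,f:cv2.resize(a[y0:y1,x0:x1],None,fx=f,fy=f,interpolation=cv2.INTER_CUBIC)
sc=cv2.imread('pics/scene0.png')
A=crop(im,170,290,150,240,5);B=crop(im,320,420,155,225,5)
C=crop(sc,100,220,170,260,5)
o=np.zeros((600,800,3),np.uint8)
a=crop(im,175,275,150,235,4);o[:340,:400]=a
b=crop(im,322,422,155,230,4);o[:300,400:]=b
e=crop(sc,105,205,180,255,4);o[300:600,400:]=e
o[340:600,:400]=crop(sc,250,350,152,217,4)
cv2.imwrite('pics/c1.png',o)
E
```

```text
tray lip [[ 0.674 -0.131  0.02 ]
 [ 0.664 -0.388  0.02 ]
 [ 0.507 -0.383  0.02 ]
 [ 0.511 -0.123  0.02 ]]
```

View pics/c1.png

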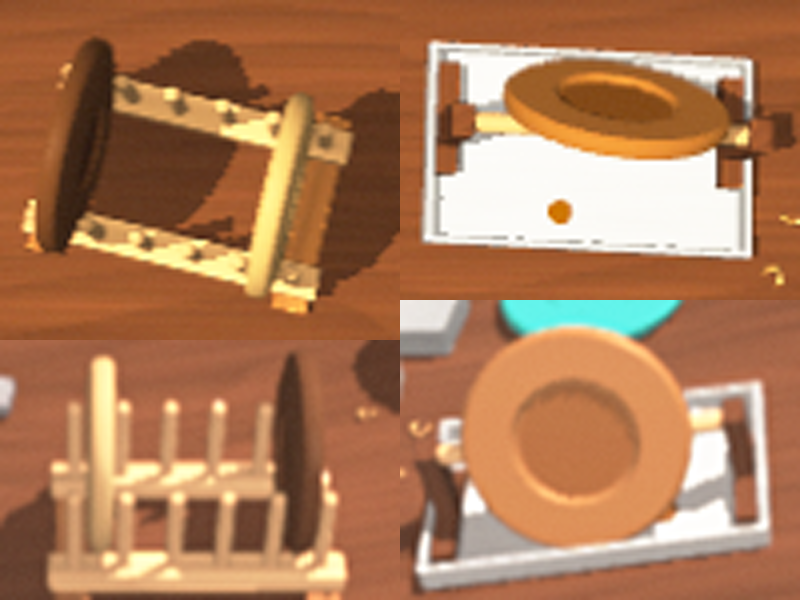

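The crop confirms the reddish-brown, dished plate leaning on the tray at about top (377,182). The rack is empty between its pale and dark plates. I'll look at the rack from close by first.

```bash
cat >> h.py <<'E'
def plan(P,yaw):
    "normalised tool shift and twist to TCP P with tool x at world angle yaw (deg)"
    s=manip.get_state();R=rot(s);d=R.T@(np.array(P)-s['position'])
    y0=np.degrees(np.arctan2(R[1,0],R[0,0]));tw=-((yaw-y0+180)%360-180)
    print('t',s['clock'],'pos',np.round(s['position'],4),'yaw',round(y0,2),'shift',np.round(d/.8,4),'twist',round(tw/120,4),'deg',round(tw,1))
E
python3 - <<'E'
from h import *
c=cam('top');print(onz(c,[(222,195),(262.5,186),(254.5,220),(182,204)],.025))
r=onz(c,[(222,195)],.025)[0]
x=np.array([np.cos(np.radians(165)),np.sin(np.radians(165)),0])
P=r+.05*x;P[2]=.32;print(P);plan(P,165)
E
```

```text
[[0.57685728 0.21473473 0.025     ]
 [0.60664804 0.08769509 0.025     ]
 [0.49936443 0.11183705 0.025     ]
 [0.54719428 0.3398905  0.025     ]]
[0.52856099 0.22767569 0.32      ]
t 0.1 pos [ 0.1686 -0.5492  0.2385] yaw 17.06 shift [ 0.7151 -0.7965 -0.1004] twist -1.2328 deg -147.9
```

Call:
{"api": "move_arm", "payload": {
  "deltas": [
    [[0.45,-0.5,-0.1,-0.85,0.0],[0.45,-0.5,-0.1,-0.85,0.0],[0.45,-0.5,-0.1,-0.85,0.0],[0.45,-0.5,-0.1,-0.85,0.0],[0.45,-0.5,-0.1,-0.85,0.0],[0.45,-0.5,-0.1,-0.85,0.0],[0.45,-0.5,-0.1,-0.85,0.0],[0.45,-0.5,-0.1,-0.85,0.0],[0.45,-0.5,-0.1,-0.85,0.0],[0.45,-0.5,-0.1,-0.85,0.0],[0.45,-0.5,-0.1,-0.85,0.0],[0.45,-0.5,-0.1,-0.85,0.0]]
  ],
  "squeeze": 30
}}

```text
clock: 1.3
position: [0.3972, -0.0568, 0.3199]
ee_rot: [0.0, 0.501, 0.865, 0.002]
contact_force: [-0.4, -1.4, 0.2]
width: 0.0424
gripper_force: 0.0
```

```bash
python3 -c "
from h import *
plan([.529,.228,.32],165);print(manip.get_state()['qpos'])"
```

```text
t 1.3 pos [ 0.3972 -0.0568  0.3199] yaw 119.86 shift [0.2267 0.3201 0.0012] twist -0.3761 deg -45.1
[-0.31860135 -0.0340304   1.67479022  0.00313224  1.49922497 -0.84001897]
```

Call:
{"api": "move_arm", "payload": {
  "deltas": [
    [[0.227,0.32,0,-0.376,0],[0.227,0.32,0,-0.376,0],[0.227,0.32,0,-0.376,0],[0.227,0.32,0,-0.376,0],[0.227,0.32,0,-0.376,0],[0.227,0.32,0,-0.376,0],[0.227,0.32,0,-0.376,0],[0.227,0.32,0,-0.376,0],[0.227,0.32,0,-0.376,0],[0.227,0.32,0,-0.376,0]]
  ]
}}

```text
clock: 2.3
position: [0.5303, 0.2197, 0.3195]
ee_rot: [-0.0, 0.138, 0.99, -0.001]
contact_force: [0.6, -0.3, -0.5]
width: 0.0429
gripper_force: 0.0
```

```bash
python3 -c "
from h import *
import pickle
s=manip.get_state();im=manip.get_image('wrist');pickle.dump((s,im),open('rack.pkl','wb'))
print(s['qpos'],s['position'])
cv2.imwrite('pics/rack.png',cv2.resize(im[...,::-1],(800,600)))"
```

```text
[ 2.72150952e-01  2.41932044e-01  1.35688665e+00 -8.67457458e-04
  1.54341417e+00 -1.02083396e+00] [0.53033067 0.21973308 0.31948644]
```

View pics/rack.png

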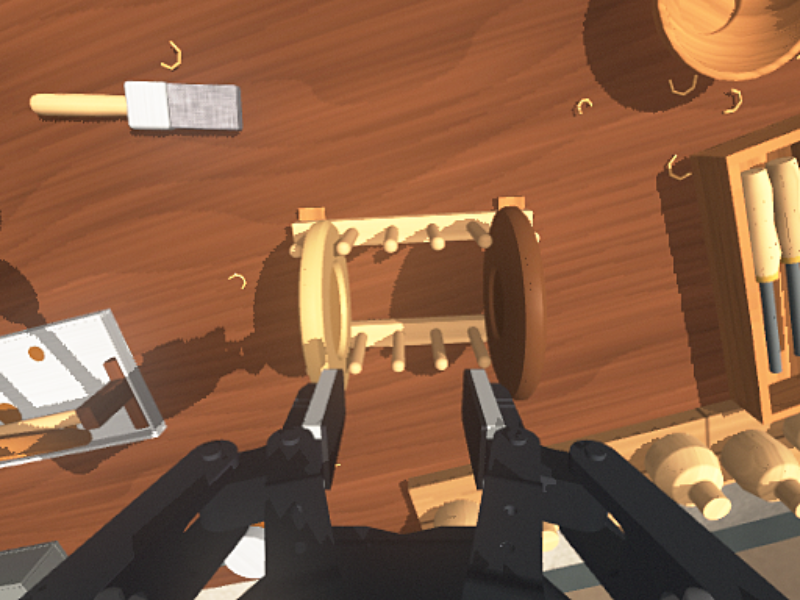

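The rack is sharp here. The inner dowel tops are near (342,250)…(488,243) in the upper row and (357,366)…(481,360) in the lower row, at 800 px scale. I'll enlarge it once to read the tops.

```bash
python3 -c "
import pickle,cv2
s,im=pickle.load(open('rack.pkl','rb'))
cv2.imwrite('pics/rackz.png',cv2.resize(im[128:248,196:346,::-1],None,fx=5,fy=5,interpolation=cv2.INTER_CUBIC))"
```

```text
(no output)
```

View pics/rackz.png

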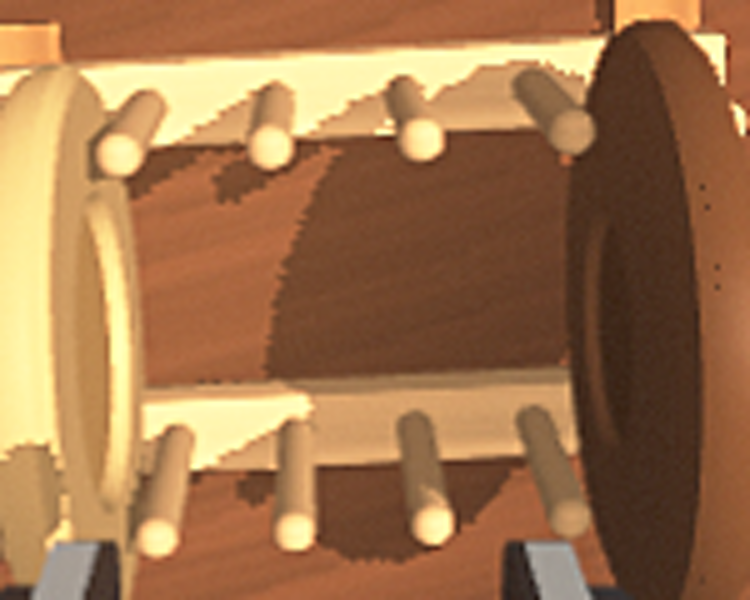

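Dowel tops in the crop: upper row (120,157), (271,148), (421,138), (572,131); lower row (158,537), (295,530), (434,523), (571,515).

```bash
python3 - <<'E'
from h import *;import pickle
np.set_printoptions(precision=4,suppress=True)
s,im=pickle.load(open('rack.pkl','rb'));c=cam('wrist',s)
uv=np.array([(120,157),(271,148),(421,138),(572,131),(158,537),(295,530),(434,523),(571,515)])/5-.4+[196,128]
P=onz(c,uv,.094);print(P)
m=P.mean(0);print('centre',m)
v=(P[[3,7]]-P[[0,4]]).mean(0);print('axis deg',np.degrees(np.arctan2(v[1],v[0])),'span',np.linalg.norm(v),'rails',np.linalg.norm(P[:4].mean(0)-P[4:].mean(0)))
# plate view pose: tool x at 88 deg
plan([.594-.02,-.256+.04,.30],88)
E
```

```text
[[0.5126 0.1722 0.094 ]
 [0.521  0.2104 0.094 ]
 [0.529  0.2484 0.094 ]
 [0.5378 0.2863 0.094 ]
 [0.6197 0.148  0.094 ]
 [0.6281 0.1861 0.094 ]
 [0.6367 0.2245 0.094 ]
 [0.6449 0.2623 0.094 ]]
centre [0.5787 0.2173 0.094 ]
axis deg 77.55044106727489 span 0.11695392005874108 rails 0.10989940662686179
t 2.35 pos [0.5304 0.2197 0.3197] yaw 164.07 shift [-0.2019 -0.5088  0.0249] twist 0.6339 deg 76.1
```

Call:
{"api": "move_arm", "payload": {
  "deltas": [
    [[-0.2285,-0.5975,-0.013,0.634,0],[-0.2285,-0.5975,-0.013,0.634,0],[-0.2285,-0.5975,-0.013,0.634,0],[-0.2285,-0.5975,-0.013,0.634,0],[-0.2285,-0.5975,-0.013,0.634,0],[-0.2285,-0.5975,-0.013,0.634,0],[-0.2285,-0.5975,-0.013,0.634,0],[-0.2285,-0.5975,-0.013,0.634,0],[-0.2285,-0.5975,-0.013,0.634,0],[-0.2285,-0.5975,-0.013,0.634,0],[-0.2285,-0.5975,-0.013,0.634,0],[-0.2285,-0.5975,-0.013,0.634,0]]
  ]
}}

```text
clock: 3.55
position: [0.5753, -0.2912, 0.3294]
ee_rot: [-0.0, 0.72, 0.694, -0.0]
contact_force: [0.4, 0.7, -0.6]
width: 0.0428
gripper_force: 0.0
```

```bash
python3 -c "
from h import *
import pickle
s=manip.get_state();im=manip.get_image('wrist');pickle.dump((s,im),open('plate.pkl','wb'))
print(s['clock'],s['qpos'],s['position'])
cv2.imwrite('pics/plate.png',cv2.resize(im[...,::-1],(800,600)))"
```

```text
3.55 [-5.76245436e-01  3.53292375e-01  1.17324659e+00 -3.47365676e-04
  1.61559589e+00 -5.38275216e-01] [ 0.57526488 -0.29119808  0.3293988 ]
```

View pics/plate.png

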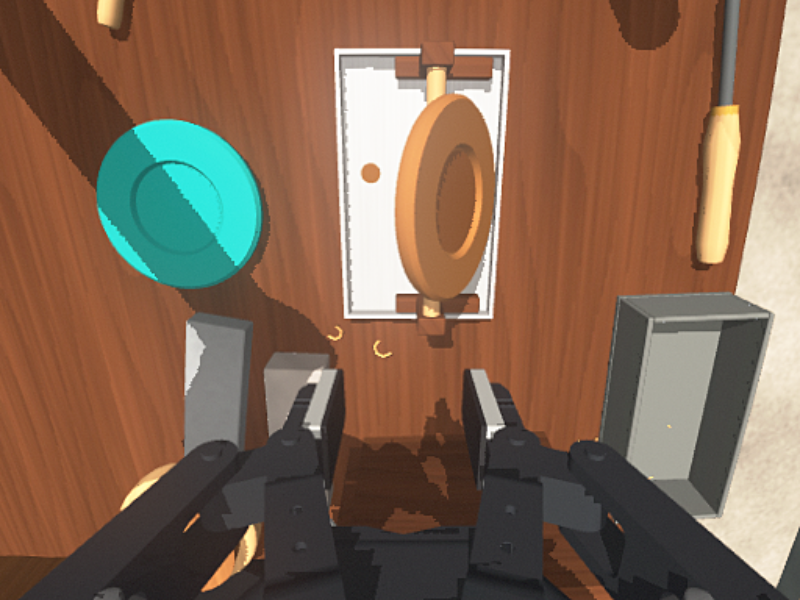

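The wrist view shows the tray, with lip corners at (336,51), (509,51), (491,318), (346,318). The brown plate's high robot-side edge is near (397,200) and its rim runs from row 95 to row 300. The turquoise look-alike at (180,205) stays out of it.

```bash
python3 - <<'E'
from h import *;import pickle
np.set_printoptions(precision=4,suppress=True)
s,im=pickle.load(open('plate.pkl','rb'));c=cam('wrist',s)
f=512/800
T=onz(c,np.array([(336,50),(509,50),(492,319),(345,319)])*f,.02);print(T)
ex=(T[1]+T[2]-T[0]-T[3]);yaw=np.arctan2(ex[1],ex[0]);ey=T[0]+T[1]-T[2]-T[3]
yaw2=np.arctan2(-ey[0],ey[1]);print('yaw',np.degrees([yaw,yaw2]),'size',np.linalg.norm(ex)/2,np.linalg.norm(ey)/2)
e=np.array([np.cos(yaw2),np.sin(yaw2),0]);o=T.mean(0)+.0055*e;o[2]=0;print('origin',o)
hsv=cv2.cvtColor(im,cv2.COLOR_RGB2HSV)
m=((hsv[...,0]<16)&(hsv[...,1]>120)&(hsv[...,2]>120)).astype(np.uint8)
m[:, :250]=0;m[:,320:]=0;m[:55]=0;m[196:]=0
n,l,st,_=cv2.connectedComponentsWithStats(m);k=1+st[1:,4].argmax();print('blob800',st[k]/f)
ys,xs=np.where(l==k);
for nm,i in(('left',xs.argmin()),('right',xs.argmax()),('top',ys.argmin()),('bot',ys.argmax())):print(nm,xs[i]/f,ys[i]/f)
# predicted from description, plate at tray y=dy
n3=np.array([.866,0,.5]);u=np.array([-.5,0,.866]);v=np.array([0,1,0])
Rz=np.c_[e,np.cross([0,0,1],e),[0,0,1]]
a=np.linspace(0,2*np.pi,361)
for off in(-.01,.01):
  C=np.array([.0181,0,.0823])+off*n3+.085*(np.cos(a)[:,None]*u+np.sin(a)[:,None]*v)
  q=proj(c,o+C@Rz.T)/f;print(off,'L',q[q[:,0].argmin()],'R',q[q[:,0].argmax()],'T',q[q[:,1].argmin()],'B',q[q[:,1].argmax()])
E
```

```text
[[ 0.5212 -0.1209  0.02  ]
 [ 0.6774 -0.1263  0.02  ]
 [ 0.668  -0.3866  0.02  ]
 [ 0.5097 -0.3808  0.02  ]]
yaw [-2.0302 -2.3001] size 0.15734692587855498 0.2602873474575696
origin [ 0.5996 -0.2539  0.    ]
blob800 [  395.3125    93.75     100.       209.375  10110.9375]
left 395.3125 196.875
right 493.75 171.875
top 442.1875 93.75
bot 437.5 301.5625
-0.01 L [387.982  212.0395] R [476.4687 182.6172] T [438.3257  95.4402] B [425.8732 299.7781]
0.01 L [412.8959 218.4855] R [495.5312 178.9812] T [461.8117  94.1304] B [446.0187 303.6534]
```

```bash
python3 -c "
from h import *
plan([.5926,-.2536,.132],87.75)"
```

```text
t 3.6 pos [ 0.5755 -0.289   0.3297] yaw 87.95 shift [0.0447 0.0199 0.2471] twist 0.0016 deg 0.2
```

Call:
{"api": "move_arm", "payload": {
  "deltas": [
    [[0.044,0.02,0.03,0.002,-1],[0.044,0.02,0.06,0.002,-1],[0.044,0.02,0.06,0.002,-1],[0.044,0.02,0.06,0.002,-1],[0.044,0.02,0.09,0.002,-1],[0.044,0.02,0.12,0.002,-1],[0.044,0.02,0.15,0.002,-1],[0.044,0.02,0.18,0.002,-1],[0.044,0.02,0.21,0.002,-1],[0.044,0.02,0.235,0.002,-1],[0.044,0.02,0.247,0.002,-1],[0.044,0.02,0.247,0.002,-1]]
  ]
}}

```text
clock: 4.8
position: [0.5936, -0.2537, 0.1321]
ee_rot: [-0.0, 0.72, 0.694, -0.0]
contact_force: [-0.5, 0.5, -0.4]
width: 0.0856
gripper_force: 0.0
```

```bash
python3 -c "
from h import *
plan([.5926,-.2536,.132],87.75);print(manip.get_state()['width'])
b=manip.get_image('wrist')
a=manip.get_image('scene')[160:270,80:230]
o=np.zeros((384,800,3),np.uint8);o[:,:512]=b;o[:220,512:800]=cv2.resize(a,(300,220))[:,:288]
cv2.imwrite('pics/pre.png',o[...,::-1])"
```

```text
t 4.8 pos [ 0.5936 -0.2537  0.1321] yaw 87.85 shift [ 0.0001 -0.0012  0.0002] twist 0.0009 deg 0.1
0.08561460485903631
```

View pics/pre.png

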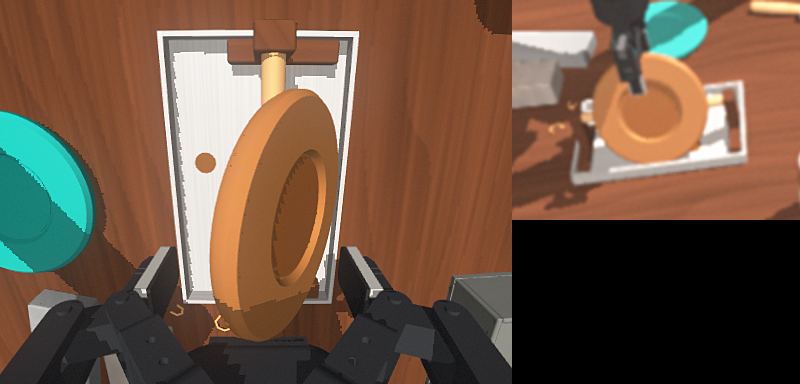

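Call:
{"api": "move_arm", "payload": {
  "deltas": [
    [[0,0,0,0,-0.17],[0,0,0,0,-0.17],[0,0.006,-0.002,0,-0.17],[0,0.012,-0.004,0,-0.17],[0,0.018,-0.006,0,-0.17],[0,0.024,-0.008,0,-0.17],[0,0.03,-0.01,0,-0.17],[0,0.036,-0.012,0,-0.17],[0,0.042,-0.014,0,-0.17],[0,0.048,-0.015,0,-0.17],[0,0.054,-0.016,0,-0.17],[0,0.054,-0.016,0,-0.17]]
  ]
}}

```text
clock: 6.1
position: [0.6379, -0.2554, 0.1449]
ee_rot: [0.0, 0.72, 0.694, 0.0]
contact_force: [-0.7, 0.2, -0.3]
width: 0.0498
gripper_force: 0.1
```

```bash
python3 -c "
from h import *
s=manip.get_state();print(s['width'],s['contact_force'])
b=manip.get_image('wrist')
a=manip.get_image('scene')[160:270,80:230]
o=np.zeros((384,800,3),np.uint8);o[:,:512]=b;o[:220,512:800]=cv2.resize(a,(300,220))[:,:288]
cv2.imwrite('pics/push.png',o[...,::-1])"
```

```text
0.04977573023360637 [-0.73145083  0.20161353 -0.27067805]
```

View pics/push.png

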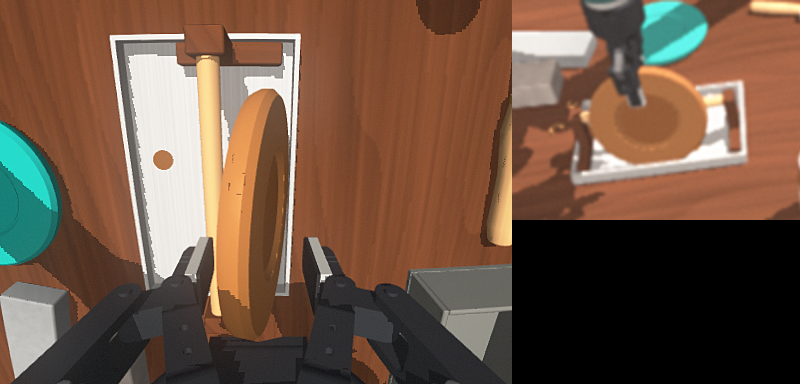

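Call:
{"api": "move_arm", "payload": {
  "deltas": [
    [[0,0.005,-0.001,0,-0.1],[0,0.01,-0.002,0,0.0],[0,0.014,-0.002,0,0.08],[0,0.018,-0.002,0,0.16],[0,0.022,-0.002,0,0.24],[0,0.025,-0.002,0,0.3],[0,0.027,-0.002,0,0.34],[0,0.027,-0.002,0,0.36],[0,0.027,-0.002,0,0.36],[0,0.027,-0.002,0,0.36]]
  ]
}}

```text
clock: 7.2
position: [0.6584, -0.2561, 0.1465]
ee_rot: [-0.0, 0.72, 0.694, -0.0]
contact_force: [0.5, 0.0, 0.4]
width: 0.0273
gripper_force: 0.0
```

```bash
python3 -c "
from h import *
s=manip.get_state();print(s['width'],s['contact_force'])
b=manip.get_image('wrist')
a=manip.get_image('scene')[160:270,80:230]
o=np.zeros((384,800,3),np.uint8);o[:,:512]=b;o[:220,512:800]=cv2.resize(a,(300,220))[:,:288]
cv2.imwrite('pics/up.png',o[...,::-1])"
```

```text
0.027340999741702662 [0.52611103 0.03059514 0.40446197]
```

View pics/up.png

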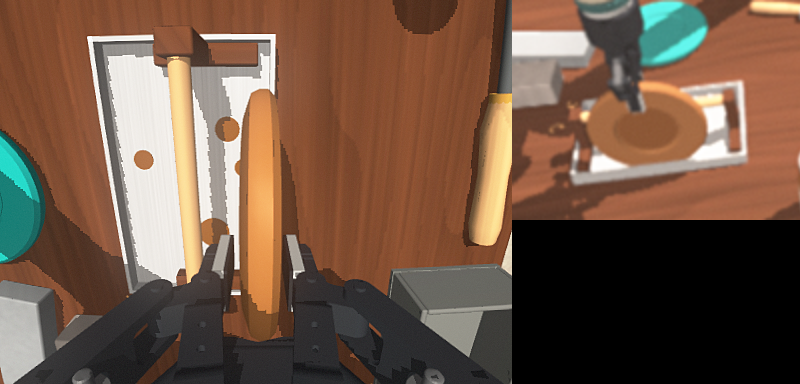

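The plate now stands upright between the pads, so I'll grip it and lift a little.

Call:
{"api": "move_arm", "payload": {
  "deltas": [
    [[0,0,0,0,1],[0,0,0,0,1],[0,0,0,0,1],[0,0,0,0,1],[0,0,0,0,1],[0,0,-0.005,0,1],[0,0,-0.015,0,1],[0,0,-0.025,0,1],[0,0,-0.035,0,1],[0,0,-0.04,0,1],[0,0,-0.04,0,1]]
  ],
  "squeeze": 55
}}

```text
clock: 8.4
position: [0.6591, -0.2564, 0.1798]
ee_rot: [0.001, 0.72, 0.694, 0.0]
contact_force: [-0.7, -0.7, -2.2]
width: 0.0193
gripper_force: 53.9
```

```bash
python3 -c "
from h import *
import pickle
s=manip.get_state();print(s['width'],s['contact_force'],s['gripper_force'],s['moment'])
b=manip.get_image('wrist');pickle.dump((s,b),open('held.pkl','wb'))
a=manip.get_image('scene')[160:270,80:230]
o=np.zeros((384,800,3),np.uint8);o[:,:512]=b;o[:220,512:800]=cv2.resize(a,(300,220))[:,:288]
cv2.imwrite('pics/held.png',o[...,::-1])
plan([.5787,.2173,.33],167.55)"
```

```text
0.019251210521645398 [-0.7054887  -0.74369212 -2.15616334] 53.88745844364166 [-0.03014682  0.02782849 -0.00192672]
t 8.5 pos [ 0.6585 -0.256   0.1785] yaw 87.86 shift [ 0.5875 -0.1217 -0.1893] twist -0.664 deg -79.7
```

View pics/held.png

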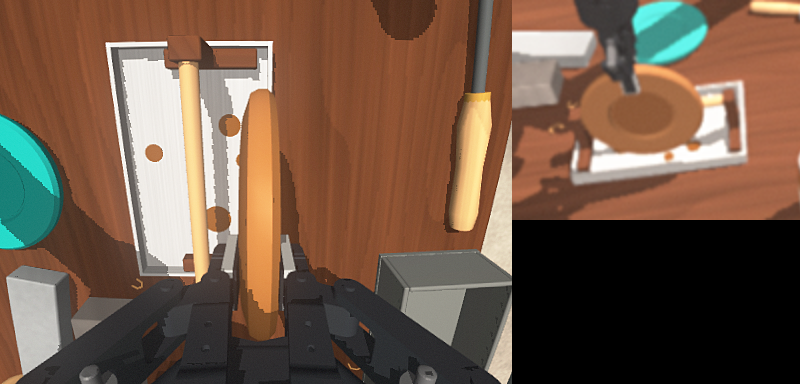

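Those were the 10 pictures I'm allowed. The plate hangs upright, centred between the pads (columns 245–280), clear of the tray. I'll carry it over high and measure with numbers from here on.

Call:
{"api": "move_arm", "payload": {
  "deltas": [
    [[0,0,-0.02,0,1],[0,0,-0.06,0,1],[0,0,-0.1,0,1],[0.01,-0.002,-0.14,-0.01,1],[0.03,-0.006,-0.18,-0.03,1],[0.06,-0.012,-0.21,-0.07,1],[0.1,-0.02,-0.225,-0.11,1],[0.14,-0.029,-0.225,-0.16,1],[0.18,-0.037,-0.225,-0.2,1],[0.22,-0.045,-0.225,-0.25,1],[0.25,-0.052,-0.225,-0.29,1],[0.27,-0.056,-0.225,-0.31,1]]
  ]
}}

```text
clock: 9.7
position: [0.6211, -0.0365, 0.3583]
ee_rot: [-0.001, 0.46, 0.888, 0.0]
contact_force: [-0.2, -0.2, -4.0]
width: 0.0192
gripper_force: 54.5
```

```bash
python3 - <<'E'
from h import *;import pickle
from scipy.optimize import brentq
s,im=pickle.load(open('held.pkl','rb'));c=cam('wrist',s)
a=np.linspace(0,2*np.pi,721);R=rot(s)
def top(dx):
    q=np.vstack([proj(c,s['position']+(np.c_[dx+.085*np.cos(a),0*a+e,.0575+.085*np.sin(a)])@R.T) for e in(-.01,0,.01)]);return q[:,1].min()
print([round(top(d),1) for d in(-.01,0,.01)])
hsv=cv2.cvtColor(im,cv2.COLOR_RGB2HSV)
print('rows',[tuple(hsv[r,262]) for r in range(84,95)])
s=manip.get_state();print(s['width'],s['gripper_force'],s['contact_force'])
plan([.5787,.2173,.36],167.55)
E
```

```text
[np.float64(106.2), np.float64(90.2), np.float64(73.3)]
rows [(np.uint8(15), np.uint8(6), np.uint8(243)), (np.uint8(18), np.uint8(5), np.uint8(243)), (np.uint8(18), np.uint8(5), np.uint8(244)), (np.uint8(75), np.uint8(2), np.uint8(249)), (np.uint8(16), np.uint8(29), np.uint8(230)), (np.uint8(13), np.uint8(150), np.uint8(184)), (np.uint8(12), np.uint8(159), np.uint8(188)), (np.uint8(12), np.uint8(154), np.uint8(194)), (np.uint8(13), np.uint8(156), np.uint8(198)), (np.uint8(12), np.uint8(158), np.uint8(202)), (np.uint8(13), np.uint8(154), np.uint8(205))]
0.019222132975829993 54.45237457752228 [-0.15528766 -0.16364619 -3.99685847]
t 9.7 pos [ 0.6211 -0.0365  0.3583] yaw 125.26 shift [ 0.2897  0.14   -0.0019] twist -0.3524 deg -42.3
```

Call:
{"api": "move_arm", "payload": {
  "deltas": [
    [[0.03,0.015,0,-0.04,1],[0.065,0.03,0,-0.08,1],[0.1,0.05,0,-0.12,1],[0.135,0.065,0,-0.165,1],[0.17,0.08,0,-0.21,1],[0.205,0.1,0,-0.25,1],[0.235,0.115,0,-0.29,1],[0.26,0.125,0,-0.32,1],[0.28,0.135,0,-0.345,1],[0.29,0.14,0,-0.352,1],[0.29,0.14,0,-0.352,1],[0.29,0.14,0,-0.352,1]]
  ]
}}

```text
clock: 10.9
position: [0.5806, 0.2148, 0.3583]
ee_rot: [0.0, 0.111, 0.994, -0.001]
contact_force: [0.5, -0.3, -3.3]
width: 0.0194
gripper_force: 54.4
```

```bash
python3 - <<'E'
from h import *
plan([.5787,.2173,.24],167.55)
s=manip.get_state();print(s['width'],s['contact_force'],s['qpos'])
c=cam('wrist',s);a=np.linspace(0,2*np.pi,721);R=rot(s);im=manip.get_image('wrist')
q=np.vstack([proj(c,s['position']+(np.c_[.001+.085*np.cos(a),0*a+e,.0575+.085*np.sin(a)])@R.T) for e in(-.01,0,.01)])
print('pred top',q[:,1].min())
h=cv2.cvtColor(im,cv2.COLOR_RGB2HSV)
for r in(100,130,160,190,220):
    x=np.where((h[r,225:300,0]<20)&(h[r,225:300,1]>125))[0]+225
    print(r,x.min(),x.max(),len(x))
print('pred cols',[ (q[abs(q[:,1]-r)<1.5][:,0].min().round(1),q[abs(q[:,1]-r)<1.5][:,0].max().round(1)) for r in(100,130,160,190)])
E
```

```text
t 10.9 pos [0.5806 0.2148 0.3583] yaw 167.23 shift [0.003  0.0028 0.1479] twist -0.0026 deg -0.3
0.019439367144187907 [ 0.53936179 -0.29706948 -3.30287371] [ 2.42802565e-01  3.07249474e-01  1.17332389e+00 -1.40412203e-03
  1.66128351e+00 -1.10530762e+00]
pred top 89.27587333586573
100 225 299 75
130 225 299 75
160 225 299 75
190 225 299 75
220 225 299 75
pred cols [(np.float64(240.9), np.float64(278.1)), (np.float64(238.8), np.float64(280.5)), (np.float64(237.6), np.float64(281.8)), (np.float64(237.0), np.float64(282.5))]
```

```bash
python3 - <<'E'
from h import *;import pickle
s,im=pickle.load(open('held.pkl','rb'));c=cam('wrist',s);a=np.linspace(0,2*np.pi,721);R=rot(s)
h=cv2.cvtColor(im,cv2.COLOR_RGB2HSV);L=im[...,0].astype(int)
for t in(-2,0,2):
    M=Ro.from_euler('x',t,degrees=True).as_matrix()
    q=np.vstack([proj(c,s['position']+(np.c_[.001+.085*np.cos(a),0*a+e,.011+.0465+.085*np.sin(a)]-[0,0,-.011])@M.T@R.T+R@[0,0,-.011]) for e in(-.01,.01)])
    print(t,[(r,q[abs(q[:,1]-r)<1.5][:,0].min().round(1),q[abs(q[:,1]-r)<1.5][:,0].max().round(1)) for r in(100,130,160,190)])
for r in(100,130,160,190):
    m=(h[r,:,0]<17)&(h[r,:,1]>110)&(L[r]>150)
    l=x=262
    while m[l-1]:l-=1
    while m[x+1]:x+=1
    print(r,l,x)
E
```

```text
-2 [(100, np.float64(243.2), np.float64(280.4)), (130, np.float64(239.9), np.float64(281.6)), (160, np.float64(237.9), np.float64(282.0)), (190, np.float64(236.6), np.float64(282.1))]
0 [(100, np.float64(240.9), np.float64(278.1)), (130, np.float64(238.8), np.float64(280.5)), (160, np.float64(237.6), np.float64(281.8)), (190, np.float64(237.0), np.float64(282.5))]
2 [(100, np.float64(238.6), np.float64(275.8)), (130, np.float64(237.8), np.float64(279.5)), (160, np.float64(237.4), np.float64(281.6)), (190, np.float64(237.4), np.float64(282.9))]
100 249 275
130 248 278
160 243 279
190 242 280
```

Call:
{"api": "move_arm", "payload": {
  "deltas": [
    [[0.003,0.0028,0.01,-0.003,1],[0.003,0.0028,0.03,-0.003,1],[0.003,0.0028,0.05,-0.003,1],[0.003,0.0028,0.07,-0.003,1],[0.003,0.0028,0.09,-0.003,1],[0.003,0.0028,0.11,-0.003,1],[0.003,0.0028,0.125,-0.003,1],[0.003,0.0028,0.13,-0.003,1],[0.003,0.0028,0.13,-0.003,1],[0.003,0.0028,0.13,-0.003,1],[0.003,0.0028,0.13,-0.003,1]]
  ]
}}

```text
clock: 12.05
position: [0.5789, 0.2185, 0.2555]
ee_rot: [0.001, 0.107, 0.994, 0.0]
contact_force: [0.3, -0.6, -3.1]
width: 0.0195
gripper_force: 54.3
```

```bash
python3 - <<'E'
from h import *;import pickle
plan([.5787,.2173,.1565],167.55)
s=manip.get_state();print(s['width'],s['contact_force'],s['moment'])
im=manip.get_image('wrist');pickle.dump((s,im),open('low.pkl','wb'))
c=cam('wrist',s);b=np.radians(77.55);ex=np.array([np.cos(b),np.sin(b),0]);ey=np.array([-ex[1],ex[0],0])
for r in(-.055,.055):
  for x in(-.0585,-.0195,.0195,.0585):
    X=np.array([.5787,.2173,.094])+x*ex+r*ey;print(r,x,proj(c,[X])[0].round(1))
# plate edges: brightness profile along rows of the far dowel tops
for r in(110,130,150):print(r,[tuple(int(k) for k in im[r,i]) for i in range(225,300,3)])
E
```

```text
t 12.05 pos [0.5789 0.2185 0.2555] yaw 167.66 shift [ 0.0002 -0.0016  0.1237] twist 0.0009 deg 0.1
0.01945403507940531 [ 0.26044469 -0.63937435 -3.12313293] [0.0421332  0.01461949 0.0158406 ]
-0.055 -0.0585 [206.3 221.2]
-0.055 -0.0195 [240.3 221.3]
-0.055 0.0195 [274.3 221.4]
-0.055 0.0585 [308.2 221.4]
0.055 -0.0585 [200.5 123.1]
0.055 -0.0195 [238.5 123.1]
0.055 0.0195 [276.6 123.3]
0.055 0.0585 [314.6 123.5]
110 [(255, 255, 217), (255, 254, 218), (255, 254, 215), (255, 254, 217), (255, 254, 217), (255, 254, 218), (255, 255, 230), (143, 87, 47), (215, 135, 72), (231, 152, 79), (236, 156, 82), (242, 164, 86), (243, 166, 88), (244, 168, 87), (245, 168, 86), (249, 179, 93), (248, 176, 92), (247, 166, 76), (255, 255, 216), (255, 255, 217), (255, 255, 213), (255, 255, 215), (255, 255, 217), (255, 255, 217), (255, 255, 216)]
130 [(152, 98, 57), (150, 96, 53), (151, 94, 57), (146, 92, 56), (144, 91, 56), (142, 88, 50), (157, 101, 57), (157, 99, 55), (243, 162, 86), (243, 166, 89), (246, 171, 91), (249, 178, 93), (249, 178, 93), (251, 183, 96), (252, 184, 96), (252, 189, 99), (252, 190, 101), (252, 187, 96), (145, 87, 51), (146, 87, 53), (142, 87, 52), (145, 91, 55), (146, 89, 55), (147, 89, 55), (147, 90, 59)]
150 [(205, 122, 73), (205, 122, 74), (207, 126, 76), (207, 127, 76), (208, 124, 76), (150, 96, 55), (157, 101, 57), (153, 97, 55), (247, 170, 89), (247, 174, 91), (249, 176, 93), (251, 184, 95), (251, 186, 97), (252, 189, 99), (253, 189, 98), (253, 193, 100), (253, 193, 103), (253, 192, 99), (236, 146, 77), (141, 87, 54), (143, 88, 55), (143, 86, 52), (143, 87, 55), (143, 85, 54), (140, 83, 52)]
```

Call:
{"api": "move_arm", "payload": {
  "deltas": [
    [[0,-0.0015,0,0.001,1],[0,-0.0015,0,0.001,1],[0,-0.0015,0.01,0.001,1],[0,-0.0015,0.02,0.001,1],[0,-0.0015,0.03,0.001,1],[0,-0.0015,0.04,0.001,1],[0,-0.0015,0.05,0.001,1],[0,-0.0015,0.06,0.001,1],[0,-0.0015,0.07,0.001,1],[0,-0.0015,0.08,0.001,1],[0,-0.0015,0.08,0.001,1],[0,-0.0015,0.08,0.001,1]]
  ]
}}

```text
clock: 13.3
position: [0.5782, 0.2172, 0.1903]
ee_rot: [-0.0, 0.109, 0.994, -0.0]
contact_force: [1.3, 0.6, -2.8]
width: 0.0192
gripper_force: 54.3
```

```bash
python3 - <<'E'
from h import *
plan([.5787,.2173,.1565],167.55)
s=manip.get_state();print(s['width'],s['contact_force'],s['moment'])
E
```

```text
t 13.3 pos [0.5782 0.2172 0.1903] yaw 167.54 shift [-0.0006  0.0003  0.0423] twist -0.0001 deg -0.0
0.01923277945708941 [ 1.34222252  0.58784402 -2.80744   ] [-0.10232599 -0.02227408 -0.02161326]
```

Call:
{"api": "move_arm", "payload": {
  "deltas": [
    [[-0.0005,0,0.006,0,1],[-0.0005,0,0.012,0,1],[-0.0005,0,0.018,0,1],[-0.0005,0,0.024,0,1],[-0.0005,0,0.029,0,1],[-0.0005,0,0.033,0,1],[-0.0005,0,0.036,0,1],[-0.0005,0,0.038,0,1],[-0.0005,0,0.0395,0,1],[-0.0005,0,0.0395,0,1]]
  ]
}}

```text
clock: 14.3
position: [0.5785, 0.2171, 0.1588]
ee_rot: [-0.0, 0.108, 0.994, -0.0]
contact_force: [-0.1, -0.3, -3.8]
width: 0.0193
gripper_force: 54.5
```

```bash
python3 - <<'E'
from h import *
plan([.5787,.2173,.1565],167.55)
s=manip.get_state();print(s['width'],s['contact_force'],s['moment'])
E
```

```text
t 14.3 pos [0.5785 0.2171 0.1588] yaw 167.54 shift [-0.0002  0.0003  0.0028] twist -0.0001 deg -0.0
0.019271108110687666 [-0.08582057 -0.31694727 -3.82269985] [ 0.02553474  0.03149546 -0.00371523]
```

Still hanging (−3.8 N), so I'll go down in half-millimetre steps.

Call:
{"api": "move_arm", "payload": {
  "deltas": [
    [[0,0,0.001,0,1],[0,0,0.0015,0,1],[0,0,0.002,0,1],[0,0,0.0025,0,1],[0,0,0.003,0,1],[0,0,0.003,0,1],[0,0,0.003,0,1]]
  ]
}}

```text
clock: 15.0
position: [0.5788, 0.2171, 0.157]
ee_rot: [0.0, 0.109, 0.994, 0.0]
contact_force: [0.4, -1.7, 2.1]
width: 0.0192
gripper_force: 55.1
```

Call:
{"api": "move_arm", "payload": {
  "deltas": [
    [[0,0,0.0005,0,1],[0,0,0.001,0,1],[0,0,0.001,0,1],[0,0,0.001,0,1]]
  ]
}}

```text
clock: 15.4
position: [0.579, 0.2171, 0.1568]
ee_rot: [0.001, 0.108, 0.994, 0.0]
contact_force: [0.6, -0.2, 5.4]
width: 0.0191
gripper_force: 55.8
```

Call:
{"api": "move_arm", "payload": {
  "deltas": [
    [[0,0,0,0,1],[0,0,0,0,1],[0,0,0,0,0.54],[0,0,0,0,0.51],[0,0,0,0,0.48],[0,0,0,0,0.44],[0,0,0,0,0.38],[0,0,0,0,0.3],[0,0,0,0,0.2],[0,0,0,0,0.2],[0,0,0,0,0.2]]
  ],
  "squeeze": 20
}}

```text
clock: 16.5
position: [0.5785, 0.2171, 0.1556]
ee_rot: [0.0, 0.109, 0.994, -0.0]
contact_force: [0.7, -1.0, 0.1]
width: 0.0341
gripper_force: 0.0
```

```bash
python3 - <<'E'
from h import *
s=manip.get_state();print(s['width'],s['contact_force'],s['gripper_force'])
c=cam('wrist',s)
im=manip.get_image('wrist')
for r in(60,80,100,120,150):print(r,[int(im[r,i,0]) for i in range(235,300,3)])
E
```

```text
0.034059480032753005 [ 0.73798348 -1.04742901  0.09200214] 0.0
60 [199, 197, 193, 195, 196, 192, 192, 194, 193, 197, 199, 199, 201, 202, 205, 201, 200, 196, 193, 195, 202, 206]
80 [203, 202, 206, 206, 207, 206, 207, 210, 211, 209, 213, 213, 214, 215, 211, 208, 207, 207, 204, 205, 201, 202]
100 [215, 215, 218, 214, 213, 176, 218, 227, 233, 236, 238, 240, 247, 244, 203, 202, 200, 201, 201, 206, 209, 210]
120 [245, 213, 255, 141, 158, 239, 243, 246, 249, 250, 251, 252, 253, 253, 252, 255, 255, 255, 255, 255, 255, 255]
150 [153, 153, 155, 156, 155, 251, 250, 252, 253, 253, 254, 254, 254, 254, 254, 234, 159, 158, 157, 157, 152, 153]
```

Call:
{"api": "move_arm", "payload": {
  "deltas": [
    [[0,0,-0.01,0,0.2],[0,0,-0.03,0,0.2],[0,0,-0.06,0,0.2],[0,0,-0.1,0,0.2],[0,0,-0.14,0,0.2],[0,0,-0.18,0,0.2],[-0.02,0,-0.22,0,0.2],[-0.06,0,-0.24,0,0.2],[-0.07,0,-0.24,0,0.2],[-0.07,0,-0.24,0,0.2],[-0.07,0,-0.24,0,0.2]]
  ]
}}

```text
clock: 17.65
position: [0.6321, 0.2051, 0.3465]
ee_rot: [-0.002, 0.108, 0.994, -0.0]
contact_force: [0.9, 0.1, -0.6]
width: 0.0341
gripper_force: 0.0
```

```bash
python3 - <<'E'
from h import *
s=manip.get_state();print(s['clock'],s['position'],s['contact_force'])
c=cam('wrist',s);im=manip.get_image('wrist')
cv2.imwrite('pics/end.png',im[...,::-1])
b=np.radians(77.55);ex=np.array([np.cos(b),np.sin(b),0]);ey=np.array([-ex[1],ex[0],0]);o=np.array([.5787,.2173,0])
# sample the image along the rack's x at fixed y and the plate's top height
for y,z in((0,.184),(.03,.1785),(-.03,.1785),(.06,.159)):
    t=np.arange(-.025,.0255,.0025);p=proj(c,[o+k*ex+y*ey+[0,0,z] for k in t]).round().astype(int)
    print(y,[(round(k*1e3,1),*map(int,im[v,u])) for k,(u,v) in zip(t,p)])
# before/after difference in fixed camera
h0=cv2.imread('pics/top0.png');h1=manip.get_image('top')[...,::-1];cv2.imwrite('pics/topend.png',h1)
d=(cv2.absdiff(h0,h1).max(2)>40).astype(np.uint8);n,l,st,_=cv2.connectedComponentsWithStats(d);print(st[1:][st[1:,4]>25])
E
```

```text
17.65 [0.63214372 0.20507588 0.34653694] [ 0.9234944   0.0723423  -0.60828715]
0 [(np.float64(-25.0), 110, 68, 41), (np.float64(-22.5), 107, 63, 40), (np.float64(-20.0), 111, 72, 46), (np.float64(-17.5), 108, 67, 39), (np.float64(-15.0), 108, 64, 40), (np.float64(-12.5), 107, 67, 44), (np.float64(-10.0), 111, 71, 42), (np.float64(-7.5), 115, 74, 41), (np.float64(-5.0), 197, 124, 65), (np.float64(-2.5), 227, 145, 74), (np.float64(-0.0), 235, 156, 80), (np.float64(2.5), 241, 164, 87), (np.float64(5.0), 243, 166, 87), (np.float64(7.5), 252, 169, 88), (np.float64(10.0), 109, 67, 43), (np.float64(12.5), 106, 62, 42), (np.float64(15.0), 111, 67, 45), (np.float64(17.5), 109, 70, 45), (np.float64(20.0), 102, 60, 34), (np.float64(22.5), 101, 62, 38), (np.float64(25.0), 102, 61, 37)]
0.03 [(np.float64(-25.0), 109, 66, 41), (np.float64(-22.5), 111, 70, 44), (np.float64(-20.0), 116, 69, 44), (np.float64(-17.5), 118, 72, 48), (np.float64(-15.0), 119, 71, 45), (np.float64(-12.5), 118, 72, 47), (np.float64(-10.0), 116, 75, 44), (np.float64(-7.5), 115, 73, 41), (np.float64(-5.0), 204, 127, 65), (np.
[... 1329 characters left out ...]
), (np.float64(-10.0), 141, 86, 54), (np.float64(-7.5), 110, 71, 41), (np.float64(-5.0), 206, 129, 69), (np.float64(-2.5), 223, 139, 73), (np.float64(-0.0), 228, 147, 77), (np.float64(2.5), 231, 150, 76), (np.float64(5.0), 237, 156, 79), (np.float64(7.5), 236, 153, 76), (np.float64(10.0), 151, 88, 51), (np.float64(12.5), 153, 89, 57), (np.float64(15.0), 155, 91, 57), (np.float64(17.5), 160, 91, 56), (np.float64(20.0), 161, 94, 56), (np.float64(22.5), 165, 97, 61), (np.float64(25.0), 162, 96, 58)]
[[  140    74   339   310 27560]
 [  345   101    47     7   118]
 [  312   105    15     3    26]
 [  287   125   225   202 13002]
 [  325   329    11    12    65]
 [  489   347    23    23   365]]
```

The plate's top spans about −9 to +9 mm across the slot at four places along it, so it is centred, parallel and upright. The gripper is well clear.

```bash
python3 -c "
from rig import manip
print(manip.sign_off())"
```

```text
the job is handed in; nothing more can be done
None
```

The plate is standing in the rack's middle slot, fully down on both rails and released; I handed the job in at about 18 s, but the hand-in returned no verdict, and I didn't check that the rack plates, jar and bowl stayed put.

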